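# Steady the rocking candle stand

## Task

The small four-legged candle stand rocks because two of its feet stand on raised arcs in its saucer. First nudge it round in the saucer, without lifting it out, until all four feet stand on the saucer's floor and it no longer rocks; then set the tea light upright in the middle of its top without dropping it, and let go. Leave the phone, mug, glue stick and binder clip where they are.

Things in the scene. Friction and masses are not known exactly. Their poses are not given: they have to be found in the camera images.
- saucer: Fixed round blue glazed saucer: outer diameter 138 mm, floor 4 mm above the desk, upright rim 18 mm high, inner diameter 130 mm. Origin: centre of its underside, z up.
- saucer_floor (a point): Centre of the saucer's floor. Two flat raised arcs lie on the floor, same blue, 6 mm high with steep ends, facing each other across the centre, each covering 68 degrees of the ring 50 to 63 mm from the centre. Where round the ring they lie differs each time, is unrelated to the saucer's axes and mostly hidden by the stand.
- stand: Loose candle stand, about 0.4 kg; slides easily in the saucer, whose rim keeps it centred with about 2 mm play. Origin: centre, level with the undersides of its feet; z up. While it rocks, two feet (one pair across) are on the arcs, it leans about 0.1 rad, origin about 10 mm above the desk. Turned 15 to 65 degrees either way, the feet drop off the arcs: level, origin 4 mm above the desk.
- stand_leg (a point): Top end of the stand's +x leg, 57 mm from its axis, 46 mm above its feet. Four such upright dark steel legs, 10 mm thick, on its +x, +y, -x and -y axes, ball feet of 6 mm radius; push them sideways above the saucer's rim. After the drop the stand turns about 10 degrees more until a foot meets the end of the next arc; forced past that, it climbs and rocks again.
- stand_top (a point): Centre of the upper face of the stand's round wooden top, 92 mm diameter, 38 mm above its feet; a dark ring of 43 mm diameter marks the middle. The legs rise 8 mm above this face, starting 52 mm from the centre.
- candle: Loose tea light, a round aluminium cup with pale green wax, 38 mm diameter, 17 mm high, 20 g, standing on the desk. Origin: centre of its underside, z up.
- phone: Mobile phone lying flat, 146 x 72 x 9 mm, long side along its x axis. Origin: centre of its underside. Leave alone.
- mug: Patterned mug, 78 mm wide, 108 mm with the handle, 89 mm high. Origin: underside. Leave alone.
- glue_stick: Red and blue glue stick standing upright, 25 mm diameter, 82 mm high. Origin: centre of its underside. Leave alone.
- binder_clip: Black binder clip standing on its back, 32 x 24 x 36 mm. Origin: underside. Leave alone.
Things that resemble listed ones, but are neither listed nor needed, are in the scene too. Of the things that look like the stand, the smaller one is meant.

How it is judged:
On the way:
1. the stand is steady, all four feet on the saucer's floor, with the tea light not yet on it (angle between stand's own z axis and vertical below 0.025 rad and z of stand in the frame of saucer between 0.002 and 0.0065 m and horizontal distance between stand and saucer below 0.01 m and angular speed of stand below 0.1 rad/s and horizontal distance between candle and stand above 0.08 m), for 0.3 s.
At the end, for the whole second after the job is handed in: The stand is in the saucer, level within 0.025 rad, its origin 2 to 6.5 mm above the saucer's underside (all feet on the floor; seated is 4 mm) and within 10 mm of the saucer's centre; the tea light stands upright on its top within 16 mm of the middle; both at rest and released (angle between stand's own z axis and vertical below 0.025 rad and z of stand in the frame of saucer between 0.002 and 0.0065 m and horizontal distance between stand and saucer below 0.01 m and angular speed of stand below 0.1 rad/s and horizontal distance between candle and stand_top below 0.016 m and z of candle in the frame of stand_top between -0.003 and 0.003 m and angle between candle's own z axis and vertical below 0.08 rad and linear speed of each of candle, stand below 0.02 m/s); the robot touches nothing.
It fails at once if the stand is lifted out of the saucer or tipped far over (z of stand in the frame of saucer above 0.025 m or angle between stand's own z axis and vertical above 0.4 rad).
It fails at once if the tea light is dropped (falls faster than 0.5 m/s out of the fingers) (linear speed of candle above 0.5 m/s and contact force between candle and the fingers below 0.05 N).
It fails at once if phone, mug, glue stick or binder clip is moved by more than 20 mm or knocked over (distance of any of phone, mug, glue_stick, binder_clip from where it was at the start of the episode above 0.02 m or angle between any of phone, mug, glue_stick, binder_clip's own z axis and vertical above 0.5 rad).
It also fails if it takes over 61 s, if anything falls off the work surface, if the arm or the gripper's body presses on something with over 40 N, if the wrist force passes 120 N, or if a joint passes its speed limit or range.

## Robot

A 6-joint arm with a two-finger parallel gripper is mounted at the origin on the work surface; the furniture and walls round the work are solid. World frame = base frame: x ahead of the robot, y to its left, z up, the work surface at z = 0. Lengths are in m, angles in rad, forces in N, time in s.
With the tool pointing down it reaches from about 0.35 to 0.85 m from the base axis. Payload 8.1 kg.
Tool frame: the origin (TCP) lies at the very end of the fingers, on their centre line; the grasp point (between the pads) lies 19 mm behind it; z points along the fingers, y is the line along which they close (so a half turn about z gives the same grasp; the last joint's range is limited). The gripper opens to 93 mm and grips with 3 to 60 N. Pads are 15 mm wide; open, the fingers measure 128 mm over their backs; the gripper's body (75 mm by 188 mm) begins 65 mm behind the grasp point.
Start: joints at [-1.354, 0.13, 1.488, -0, 1.523, -0.085], TCP at [0.178, -0.573, 0.219] pointing down, gripper open.
Joint ranges: [-2.96, 2.96], [-0.89, 2.26], [0.02, 2.5], [-1.34, 4.48], [0, 2.73], [-2.66, 2.66]. Speed limits (rad/s): [2.39, 2.39, 2.79, 3.14, 3.14, 3.14].

## Interface

Orientations are given as a rotation vector (axis times angle).
In Python, from plant import monitor, eyes, ticket gives the robot as it stands.
- The arm moves only by the tool arm_command, never from a script. Its argument "deltas" is a list that holds one entry, the list of rows, each a list of 6 numbers: the shift along the world's x, y, z in cm, then the turn, a rotation vector about the world's x, y, z in degrees. In form: [[[tx, ty, tz, rx, ry, rz], ...]]. A call has 1 to 12 rows; each row shifts and turns the commanded pose from where the row before left it; what a row does not reach is not made up. A row lasts 1/12 s, in which the tool goes at most 41.7 mm and 7.16 degrees, less where a joint would pass 70% of its speed; a pose out of reach is approached as far as the arm can. A call is refused whole if a number of a shift passes 4.17 or a number of a turn 7.16, either way. A call with a gripper value outside its range is refused whole. "gripper" is the opening, from -1 (shut) to 1 (fully open), set as the call begins (left out, the last holds). The fingers move at their own pace and stop on an object; "squeeze" is the grip in N (left out, the last holds). Time passes only in rows, so rows that do not move let the fingers close. It gives the time, the measured TCP pose, the force, the opening and the grip force at its end, in the units of the state.
- monitor.read_state(): the state, without advancing time (a new reading comes with each control period).
- eyes.read_camera(name): name is "side" or "top"; returns the picture (384x512x3 uint8, blue, green, red); there is no depth.
- eyes.camera_model(name): a dict with "fx", "fy", "cx", "cy" (pixels), "rvec" (rotation vector, rad) and "tvec" (3), from world to camera coordinates, as OpenCV has them. Camera axes: x right, y down, z forward; pixel columns grow to the right and rows downward; lengths in m; the calibration is good to about 2 mm. A picture is of the moment at which its call begins. camera_model takes no time and is no camera call.
- ticket.close_job(): hands the job in; it is judged then, once.
The state is a dict: "t": time; "q": joint angles; "dq": joint speeds; "joint_torque": joint torques, N m; "tool_pos": TCP position; "orientation": TCP orientation; "force": force on the tool from outside, world axes, zero at the start; "wrist_torque": the same for the moment, N m; "opening": finger opening in m; "gripper_force": force on a finger pad.
Only numpy, scipy, OpenCV 4.12 (cv2) and the standard library are available. Lean on these libraries where they do the work, as an engineer would, in place of code of your own. Each camera call takes 0.05 s, during which the arm holds its last target. There are 200 camera calls.

## Working session

There is one attempt and no reset: what is moved stays moved. The work goes in short steps, Python scripts to look and compute and a tool call to move; the robot and the scene stay as the last step left them, time stands still between calls to the robot, and variables do not carry over. Pictures are saved under pics/ and viewed, at most 10 in all, crops included, and the job is handed in when it is done.

Besides the shell and the picture viewer there is one more tool, called after "Request:" as a command line: name --argument value ..., lists and objects as JSON in quotes. arm_command: Moves the arm, as the interface text tells. Its arguments: {"type":"object","properties":{"deltas":{"type":"array"},"gripper":{"type":"number"},"squeeze":{"type":"number"}},"required":["deltas"]}

```bash
mkdir -p pics; ls
cat > h.py <<'E'
import numpy as np, cv2
from plant import monitor, eyes, ticket
def cam(n):
    m=eyes.camera_model(n); K=np.array([[m['fx'],0,m['cx']],[0,m['fy'],m['cy']],[0,0,1.]])
    return K,np.array(m['rvec'],float).reshape(3,1),np.array(m['tvec'],float).reshape(3,1)
def ray(n,uv):
    K,r,t=cam(n); R=cv2.Rodrigues(r)[0]
    d=R.T@np.linalg.inv(K)@np.array([uv[0],uv[1],1.]); return (-R.T@t).ravel(),d
def onz(n,uv,z):
    c,d=ray(n,uv); return c+d*(z-c[2])/d[2]
def proj(n,P):
    K,r,t=cam(n); return cv2.projectPoints(np.array(P,float).reshape(-1,1,3),r,t,K,None)[0].reshape(-1,2)
E
python3 - <<'E'
from h import *
for n in('top','side'):
    im=eyes.read_camera(n); cv2.imwrite(f'pics/{n}0.png',im)
    print(n,ray(n,(256,192)))
a=cv2.imread('pics/top0.png');cv2.imwrite('pics/top0b.png',cv2.resize(a,(800,600),interpolation=cv2.INTER_CUBIC))
a=cv2.imread('pics/side0.png');cv2.imwrite('pics/side0b.png',cv2.resize(a,(800,600),interpolation=cv2.INTER_CUBIC))
print(monitor.read_state())
E
```

```text
pics
top (array([0.32326287, 0.06870746, 1.28020569]), array([ 0.08679888, -0.01072158, -0.99651528]))
side (array([0.30261146, 0.79382886, 0.56750317]), array([ 0.11407451, -0.81440762, -0.56908227]))
{'t': 0.1, 'q': array([-1.35439329e+00,  1.31113613e-01,  1.48916172e+00, -1.17310238e-06,
        1.52300766e+00, -8.53725100e-02]), 'dq': array([-3.07879583e-05, -7.89498541e-04, -2.69294297e-03, -1.71549140e-04,
       -7.97963766e-04, -1.34126146e-03]), 'joint_torque': array([ 2.08817197e-03, -5.61342716e+01, -4.93094230e+01,  7.71248317e-02,
        2.91444798e-02, -3.32510501e-05]), 'tool_pos': array([ 0.17825503, -0.57236885,  0.2176804 ]), 'orientation': array([-3.10423045e+00, -4.71977824e-01,  1.75572768e-04]), 'force': array([1.06788329, 0.87463774, 0.35973707]), 'wrist_torque': array([-0.00270935, -0.01269333, -0.0085778 ]), 'gripper_force': 0.0, 'opening': 0.09267087938996926}
```

View pics/top0b.png

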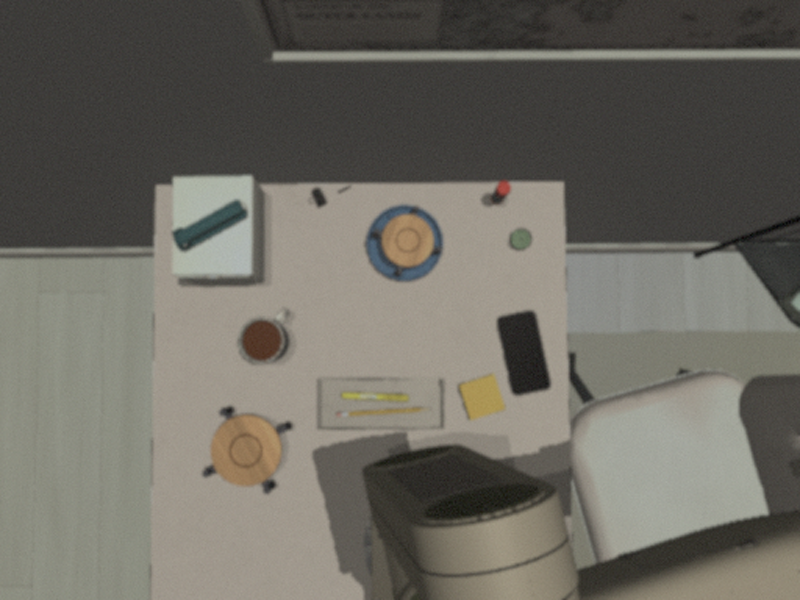

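View pics/side0b.png

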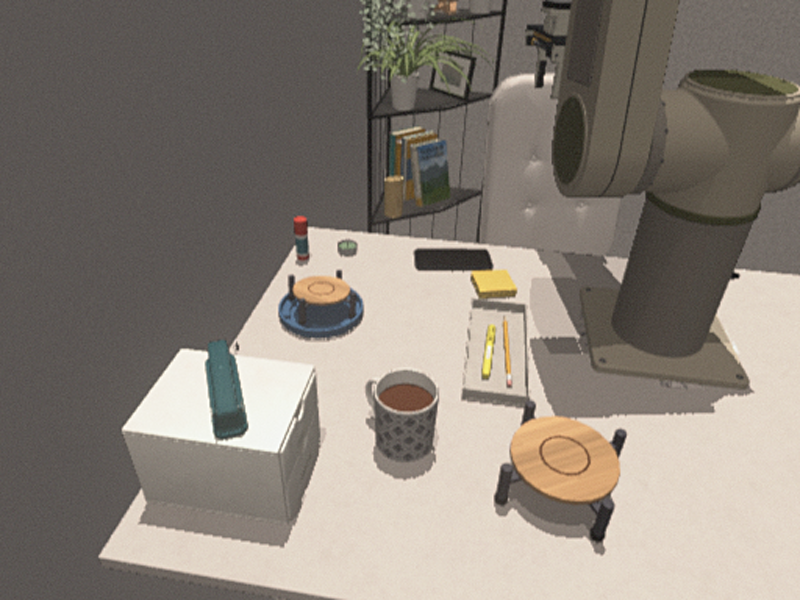

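The top view (800x600) shows two stand-like things: a small one in the blue saucer at (406,240) and a larger one loose on the desk at (246,450). I choose the small one. The only tea-light candidate is the green disc at (521,239). The others are the glue stick (502,190), binder clip (319,197), phone (524,352) and mug (264,340).

```bash
cat >> h.py <<'E'
def blobs(mask,amin=5):
    n,l,s,c=cv2.connectedComponentsWithStats(mask.astype(np.uint8),connectivity=8)
    return [(c[i],s[i,4]) for i in range(1,n) if s[i,4]>=amin]
def hsv(im): return [x.astype(int) for x in cv2.split(cv2.cvtColor(im,cv2.COLOR_BGR2HSV))]
def look(tag=None,crop=True):
    """top view: saucer, wood, leg tops"""
    im=eyes.read_camera('top')
    if tag: cv2.imwrite(f'pics/{tag}.png',im)
    h,s,v=hsv(im); yy,xx=np.mgrid[:384,:512]
    roi=np.hypot(xx-259,yy-154)<32
    blue=roi&(h>95)&(h<125)&(s>90)
    wood=roi&(h>5)&(h<22)&(s>80)&(v>100)
    hull=cv2.convexHull(np.argwhere(blue)[:,::-1].astype(np.float32)); 
    (bx,by),_,_=cv2.fitEllipse(hull)
    hw=cv2.convexHull(np.argwhere(wood)[:,::-1].astype(np.float32)); (wx,wy),wa,_=cv2.fitEllipse(hw)
    dark=roi&(v<62)&(s<120)
    return im,(bx,by),(wx,wy),wa,blobs(dark,3)
E
python3 - <<'E'
from h import *
im,b,w,wa,legs=look()
S=onz('top',b,.018); W=onz('top',w,.045)
print('saucer',b,S,'wood',w,wa,W)
for c,a in legs:
    P=onz('top',c,.05); print(c,a,P.round(3),'r',np.hypot(*(P-S)[:2]).round(4),np.degrees(np.arctan2(*(P-S)[1::-1])).round(1))
h,s,v=hsv(im); yy,xx=np.mgrid[:384,:512]
g=(np.hypot(xx-333,yy-153)<14)&(h>35)&(h<85)&(s>40)
print('green',[(c,a,onz('top',c,.014)) for c,a in blobs(g)])
ims=eyes.read_camera('side');
A=cv2.resize(im[119:189,224:294],(560,560),interpolation=cv2.INTER_CUBIC)
A=cv2.convertScaleAbs(A,alpha=1.5)
B=cv2.resize(ims[145:220,170:240],(240,257),interpolation=cv2.INTER_CUBIC); C=cv2.resize(im[130:176,310:356],(240,240),interpolation=cv2.INTER_CUBIC)
o=np.zeros((560,800,3),np.uint8);o[:,:560]=A;o[:257,560:]=B;o[300:540,560:]=C
cv2.imwrite('pics/crop1.png',o)
E
```

```text
Traceback (most recent call last):
  File "h.py", line 26, in look
    (bx,by),_,_=cv2.fitEllipse(hull)
                ~~~~~~~~~~~~~~^^^^^^
cv2.error: OpenCV(4.12.0) /io/opencv/modules/imgproc/src/shapedescr.cpp:361: error: (-201:Incorrect size of input array) There should be at least 5 points to fit the ellipse in function 'fitEllipseNoDirect'
```

```bash
sed -i 's/np.argwhere(\(blue\|wood\))\[:,::-1\].astype(np.float32)/np.ascontiguousarray(np.argwhere(\1)[:,::-1],dtype=np.float32)/' h.py
python3 - <<'E'
import cv2,numpy as np
im=cv2.imread('pics/top0.png');H=cv2.cvtColor(im,cv2.COLOR_BGR2HSV)
for r in range(128,182,2): print(r,' '.join('%d,%d,%d'%tuple(H[r,c]) for c in range(231,290,6)))
print('candle',H[153,328:340].tolist())
E
```

```text
128 16,33,160 17,30,159 17,31,157 20,32,159 13,29,160 17,31,158 17,28,162 21,32,160 22,29,157 24,23,155
130 17,29,161 17,30,161 22,29,160 17,29,158 15,21,148 22,20,143 19,28,154 16,30,159 19,30,161 18,32,160
132 16,35,161 20,32,160 18,29,160 26,14,131 105,46,99 109,41,99 13,20,116 16,30,162 17,29,158 17,30,162
134 18,29,159 20,29,159 14,27,159 104,56,96 105,81,104 105,80,102 105,33,77 20,20,151 19,30,159 16,27,161
136 19,27,161 17,33,160 165,4,127 105,81,101 105,70,110 0,0,95 109,59,91 100,21,111 20,24,160 16,27,161
138 18,29,160 18,29,156 105,54,95 105,81,101 16,68,131 17,95,163 13,36,112 105,61,83 20,29,159 20,29,160
140 21,30,159 18,29,160 103,77,96 104,30,94 17,100,166 16,102,168 17,99,159 102,70,105 21,18,141 17,29,158
142 17,28,162 18,23,144 105,85,111 14,70,131 15,103,168 16,102,167 16,102,165 30,5,106 99,22,117 17,30,161
144 20,29,159 110,7,114 105,82,109 16,99,154 16,101,169 17,107,162 16,103,166 15,82,146 103,45,90 20,34,159
146 17,29,159 107,53,102 104,68,101 16,105,150 16,102,165 15,100,143 16,100,163 16,97,160 107,63,85 16,30,163
148 17,31,158 107,62,86 120,6,82 16,103,1
[... 1268 characters left out ...]
22,30,153 103,74,111 104,82,112 30,3,77 108,63,89 105,85,111 104,82,115 18,29,160 19,30,160
174 19,30,159 17,28,162 100,7,104 105,81,110 165,7,73 104,84,116 105,81,119 102,41,106 22,29,157 21,32,159
176 18,32,159 17,30,160 15,31,150 103,75,95 105,65,71 103,84,112 104,77,103 18,27,141 17,30,160 19,27,163
178 20,32,160 18,27,158 17,32,159 15,14,107 103,73,91 102,68,108 30,2,109 19,30,161 16,31,158 17,30,161
180 17,30,159 18,29,158 22,30,162 18,33,156 22,22,126 18,20,126 17,31,158 16,34,163 20,32,159 18,29,159
candle [[46, 51, 115], [48, 48, 121], [48, 51, 124], [45, 54, 123], [49, 46, 117], [47, 47, 115], [48, 46, 112], [45, 52, 118], [49, 53, 121], [50, 51, 114], [47, 49, 119], [41, 38, 115]]
```

```bash
sed -i 's/(h>95)&(h<125)&(s>90)/(h>95)\&(h<125)\&(s>40)/; s/(s>80)&(v>100)/(s>60)\&(v>90)/; s/(v<62)&(s<120)/(v<72)\&(s<52)/' h.py
python3 - <<'E'
from h import *
im,b,w,wa,legs=look()
S=onz('top',b,.018); W=onz('top',w,.045)
print('saucer',b,S,'wood',w,wa,W)
for c,a in legs:
    P=onz('top',c,.05); print(c,a,P.round(3),'r',np.hypot(*(P-S)[:2]).round(4),np.degrees(np.arctan2(*(P-S)[1::-1])).round(1))
h,s,v=hsv(im); yy,xx=np.mgrid[:384,:512]
g=(np.hypot(xx-333,yy-153)<14)&(h>35)&(h<85)&(s>30)
print('green',[(c,a,onz('top',c,.014)) for c,a in blobs(g)])
ims=eyes.read_camera('side');
A=cv2.resize(im[119:189,224:294],(560,560),interpolation=cv2.INTER_CUBIC)
A=cv2.convertScaleAbs(A,alpha=1.5)
B=cv2.resize(ims[145:220,170:240],(240,257),interpolation=cv2.INTER_CUBIC); C=cv2.resize(im[130:176,310:356],(240,240),interpolation=cv2.INTER_CUBIC)
o=np.zeros((560,800,3),np.uint8);o[:,:560]=A;o[:257,560:]=B;o[300:540,560:]=C
cv2.imwrite('pics/crop1.png',o)
E
```

```text
saucer (258.3946838378906, 155.30845642089844) [0.53603514 0.04751715 0.018     ] wood (260.2706298828125, 153.70616149902344) (33.140480041503906, 33.3856315612793) [0.53586119 0.04279852 0.045     ]
[264.85714286 134.28571429] 7 [0.588 0.03  0.05 ] r 0.0553 -18.6
[240.16666667 150.58333333] 24 [0.544 0.098 0.05 ] r 0.0507 80.9
[278.76923077 160.76923077] 13 [ 0.515 -0.007  0.05 ] r 0.0586 -110.8
[253.5        174.16666667] 12 [0.479 0.062 0.05 ] r 0.0587 165.9
green [(array([332.7593985 , 152.67669173]), np.int32(133), array([ 0.54241464, -0.16114146,  0.014     ]))]
```

View pics/crop1.png

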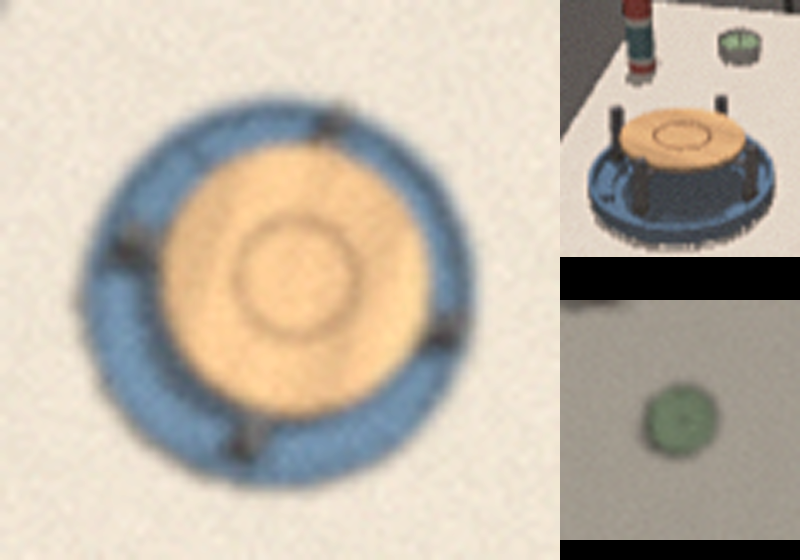

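The crop confirms the choice. The small stand has its wood disc at crop (295,278) and legs at (330,122), (132,245), (245,438) and (445,330), inside the blue saucer. The green wax cup is in the inset. The wood centre sits 5 mm towards -y of the saucer centre, so the stand leans that way and the pair at about -16° and 164° should be on the arcs. I'll loosely cage the leg at about -107°.

Request:
arm_command --deltas '[[[1.7,2.8,0,0,0,7],[1.7,2.8,0,0,0,7],[1.7,2.8,0,0,0,7],[1.7,2.8,0,0,0,7],[1.7,2.8,0,0,0,7],[1.7,2.8,0,0,0,7],[1.7,2.8,0,0,0,7],[1.7,2.8,0,0,0,7],[1.7,2.8,0,0,0,0],[1.7,2.8,0,0,0,0],[1.7,2.8,0,0,0,0],[1.7,2.8,0,0,0,0]]]' --gripper -0.35

```text
t: 1.25
tool_pos: [0.3829, -0.2354, 0.2187]
orientation: [2.52, 1.875, 0.0]
force: [-0.0, 0.1, -0.3]
opening: 0.0307
gripper_force: 0.0
```

Run:
```python
from h import *
im=cv2.imread('pics/top0.png'); v=cv2.GaussianBlur(im,(0,0),0.7).astype(np.float32)
C=np.array([.536,.0475])
for r,z in((.056,.01),(.051,.01)):
    th=np.radians(np.arange(-180,180,6)); P=[[C[0]+r*np.cos(t),C[1]+r*np.sin(t),z] for t in th]
    uv=proj('top',P).astype(np.float32); s=cv2.remap(v,uv[:,0].reshape(1,-1),uv[:,1].reshape(1,-1),1)[0]
    print(r,[(int(round(np.degrees(t))),int(x[0])) for t,x in zip(th,s)])
```

```text
0.056 [(-180, 107), (-174, 114), (-168, 116), (-162, 115), (-156, 115), (-150, 113), (-144, 112), (-138, 114), (-132, 112), (-126, 111), (-120, 107), (-114, 91), (-108, 64), (-102, 66), (-96, 85), (-90, 102), (-84, 107), (-78, 107), (-72, 106), (-66, 106), (-60, 106), (-54, 106), (-48, 103), (-42, 103), (-36, 101), (-30, 100), (-24, 92), (-18, 82), (-12, 83), (-6, 101), (0, 106), (6, 107), (12, 107), (18, 108), (24, 103), (30, 98), (36, 108), (42, 109), (48, 110), (54, 106), (60, 90), (66, 69), (72, 52), (78, 68), (84, 103), (90, 113), (96, 113), (102, 114), (108, 114), (114, 115), (120, 115), (126, 114), (132, 114), (138, 114), (144, 111), (150, 113), (156, 100), (162, 66), (168, 62), (174, 88)]
0.051 [(-180, 100), (-174, 110), (-168, 111), (-162, 110), (-156, 107), (-150, 107), (-144, 106), (-138, 104), (-132, 105), (-126, 105), (-120, 100), (-114, 88), (-108, 80), (-102, 85), (-96, 95), (-90, 100), (-84, 104), (-78, 105), (-72, 104), (-66, 101), (-60, 98), (-54, 96), (-48, 96), (-42, 97), (-36, 97), (-30, 97), (-24, 94), (-18, 93), (-12, 95), (-6, 101), (0, 103), (6, 101), (12, 99), (18, 96), (24, 93), (30, 96), (36, 104), (42, 105), (48, 106), (54, 100), (60, 88), (66, 71), (72, 54), (78, 63), (84, 88), (90, 97), (96, 99), (102, 102), (108, 100), (114, 99), (120, 99), (126, 97), (132, 99), (138, 100), (144, 100), (150, 103), (156, 97), (162, 70), (168, 67), (174, 82)]
```

Request:
arm_command --deltas '[[[1.7,2.8,0,0,0,0],[1.7,2.8,0,0,0,0],[1.7,2.8,0,0,0,0],[1.7,2.8,0,0,0,0],[1.7,2.8,0,0,0,0],[1.7,2.8,0,0,0,0],[1.7,2.8,0,0,0,0],[1.7,2.8,0,0,0,0],[0,0,-3.8,0,0,0],[0,0,-3.8,0,0,0],[0,0,-3.8,0,0,0],[0,0,-3,0,0,0]]]'

```text
t: 2.25
tool_pos: [0.5171, -0.0123, 0.0717]
orientation: [-2.519, -1.875, 0.002]
force: [0.0, -0.4, -0.0]
opening: 0.0301
gripper_force: 0.0
```

Run:
```python
from h import *
a=eyes.read_camera('side');b=eyes.read_camera('top'); s=monitor.read_state();print(s['tool_pos'],s['orientation'])
o=np.hstack([cv2.resize(x,(400,400),interpolation=cv2.INTER_CUBIC) for x in (a[120:220,160:260],b[104:204,209:309])])
cv2.imwrite('pics/c2.png',o)
```

```text
[ 0.51334658 -0.01215602  0.06860182] [-2.51427715 -1.87096541  0.01250828]
```

View pics/c2.png

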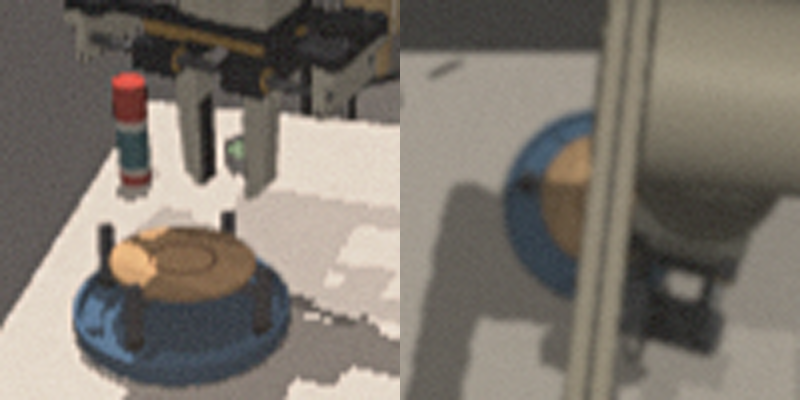

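The side crop shows the fingers at (205,180) and (258,190) straddling the far leg at (228,222). Descending now.

Request:
arm_command --deltas '[[[0,0,-1,0,0,0],[0,0,-1,0,0,0],[0,0,-1,0,0,0],[0,0,-0.8,0,0,0],[0,0,0,0,0,0]]]'

```text
t: 2.77
tool_pos: [0.5177, -0.0129, 0.0355]
orientation: [-2.52, -1.874, 0.002]
force: [-0.8, -1.0, -0.2]
opening: 0.0302
gripper_force: 0.0
```

Request:
arm_command --deltas '[[[0,0,-0.4,0,0,0],[0,0,0,0,0,0],[0,0,0,0,0,0],[0,0,0,0,0,0]]]' --gripper -0.62 --squeeze 3

```text
t: 3.1
tool_pos: [0.5188, -0.0129, 0.0331]
orientation: [2.52, 1.875, 0.001]
force: [0.9, -0.5, 0.6]
opening: 0.0184
gripper_force: 0.0
```

```bash
python3 -c "
import numpy as np
C=np.array([.536,.0475]);p=None
for a in range(-107,-150,-4):
    q=C+.062*np.array([np.cos(np.radians(a)),np.sin(np.radians(a))]); print(a,q.round(4), None if p is None else ((q-p)*100).round(2)); p=q"
```

```text
-107 [ 0.5179 -0.0118] None
-111 [ 0.5138 -0.0104] [-0.41  0.14]
-115 [ 0.5098 -0.0087] [-0.4   0.17]
-119 [ 0.5059 -0.0067] [-0.39  0.2 ]
-123 [ 0.5022 -0.0045] [-0.37  0.22]
-127 [ 0.4987 -0.002 ] [-0.35  0.25]
-131 [0.4953 0.0007] [-0.34  0.27]
-135 [0.4922 0.0037] [-0.32  0.3 ]
-139 [0.4892 0.0068] [-0.3   0.32]
-143 [0.4865 0.0102] [-0.27  0.34]
-147 [0.484  0.0137] [-0.25  0.35]
```

Request:
arm_command --deltas '[[[-0.2,0.07,0,0,0,-2],[-0.2,0.07,0,0,0,-2],[-0.2,0.08,0,0,0,-2],[-0.2,0.09,0,0,0,-2],[-0.2,0.1,0,0,0,-2],[-0.2,0.1,0,0,0,-2],[-0.18,0.11,0,0,0,-2],[-0.18,0.11,0,0,0,-2]]]'

```text
t: 3.77
tool_pos: [0.5034, -0.0057, 0.0333]
orientation: [2.757, 1.503, 0.002]
force: [0.9, -1.2, 0.2]
opening: 0.0178
gripper_force: 0.5
```

```bash
cat > snap.py <<'E'
import sys
from h import *
a=eyes.read_camera('side');b=eyes.read_camera('top')
cv2.imwrite(f'pics/{sys.argv[1]}s.png',a);cv2.imwrite(f'pics/{sys.argv[1]}t.png',b)
h,s,v=hsv(a); yy,xx=np.mgrid[:384,:512]
m=(np.abs(xx-205)<35)&(np.abs(yy-187)<25)&(h>5)&(h<22)&(s>85)
n,l,st,c=cv2.connectedComponentsWithStats(m.astype(np.uint8)); i=1+np.argmax(st[1:,4])
pts=np.ascontiguousarray(np.argwhere(l==i)[:,::-1],dtype=np.float32)
print('wood side ellipse',cv2.fitEllipse(cv2.convexHull(pts)),st[i])
E
python3 - <<'E'
import sys; sys.argv=['x','c3']
exec(open('snap.py').read())
# reference: initial
a=cv2.imread('pics/side0.png'); h,s,v=hsv(a)
m=(np.abs(xx-205)<35)&(np.abs(yy-187)<25)&(h>5)&(h<22)&(s>85)
pts=np.ascontiguousarray(np.argwhere(m)[:,::-1],dtype=np.float32); print('init',cv2.fitEllipse(cv2.convexHull(pts)))
for z in (.042,):
  th=np.radians(np.arange(0,360,5)); P=np.c_[.536+.046*np.cos(th),.0475+.046*np.sin(th),0*th+z]
  print('level expected',cv2.fitEllipse(proj('side',P).astype(np.float32)))
E
```

```text
wood side ellipse ((205.94496154785156, 185.64990234375), (18.60980224609375, 36.884517669677734), 91.76150512695312) [189 177  36  19 530]
init ((202.08340454101562, 180.51780700683594), (27.131755828857422, 41.74222946166992), 113.4722900390625)
level expected ((205.1226043701172, 188.04742431640625), (20.50205421447754, 37.046417236328125), 86.62137603759766)
```

Request:
arm_command --deltas '[[[-0.18,0.12,0,0,0,-2],[-0.18,0.12,0,0,0,-2],[-0.17,0.13,0,0,0,-2],[-0.17,0.13,0,0,0,-2]]]'

```text
t: 4.2
tool_pos: [0.4962, -0.0007, 0.0331]
orientation: [2.855, 1.309, 0.001]
force: [-0.8, -0.4, 0.3]
opening: 0.0173
gripper_force: 0.3
```

```bash
python3 snap.py c4
```

```text
wood side ellipse ((206.6377410888672, 185.85714721679688), (18.967809677124023, 37.09347915649414), 93.68067169189453) [189 177  36  19 550]
```

Request:
arm_command --deltas '[[[-0.16,0.14,0,0,0,-2],[-0.16,0.14,0,0,0,-2]]]'

```text
t: 4.47
tool_pos: [0.4929, 0.0021, 0.0329]
orientation: [2.899, 1.211, 0.001]
force: [0.6, -0.1, -0.2]
opening: 0.0178
gripper_force: 0.0
```

```bash
python3 snap.py c5
python3 - <<'E'
from h import *
ts=[cv2.resize(cv2.imread(f'pics/{n}.png')[145:220,170:245],(395,395),interpolation=cv2.INTER_CUBIC) for n in('c3s','c5s')]
cv2.imwrite('pics/c5v.png',np.hstack(ts))
E
```

```text
wood side ellipse ((205.6149139404297, 187.16748046875), (19.706159591674805, 36.94961929321289), 89.77593231201172) [188 178  36  19 553]
```

View pics/c5v.png

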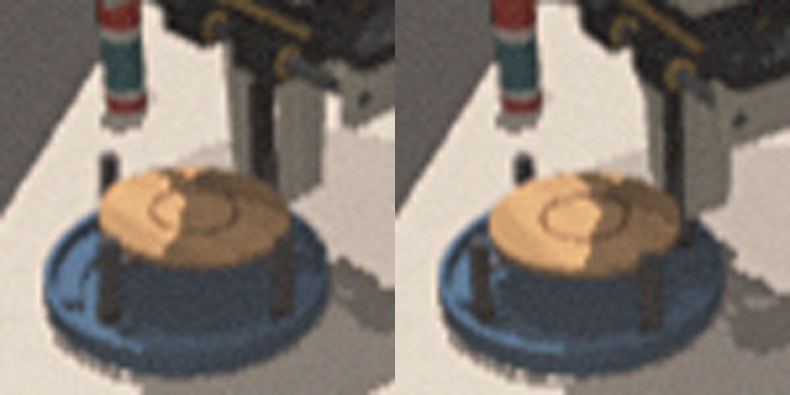

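The right half (now) shows the wood lower and level compared with the left half (before). The ellipse centre dropped 1.3 px and the contact force went to zero, so the feet seem to have dropped. I'll retreat upward and check with a clear view.

Request:
arm_command --deltas '[[[0.15,-0.1,0,0,0,0],[0,0,0,0,0,0],[0,0,1,0,0,0],[0,0,2,0,0,0],[0,0,3,0,0,0],[0,-2,3,0,0,0],[0,-4,1,0,0,0],[0,-4,0,0,0,0],[0,-4,0,0,0,0],[0,-4,0,0,0,0]]]' --gripper -0.5

```text
t: 5.4
tool_pos: [0.4944, -0.1808, 0.1343]
orientation: [2.897, 1.211, 0.002]
force: [1.2, 0.1, 0.1]
opening: 0.0234
gripper_force: 0.0
```

```bash
python3 snap.py c6
python3 - <<'E'
from h import *
im,b,w,wa,legs=look('c6b')
S=onz('top',b,.018); W=onz('top',w,.042)
print('saucer',S,'wood',wa,W)
for c,a in legs:
    P=onz('top',c,.05); print(c,a,P.round(3),'r',np.hypot(*(P-S)[:2]).round(4),np.degrees(np.arctan2(*(P-S)[1::-1])).round(1))
h,s,v=hsv(im); yy,xx=np.mgrid[:384,:512]
g=(np.hypot(xx-333,yy-153)<14)&(h>35)&(h<85)&(s>30)
print('green',[(c,a,onz('top',c,.014)) for c,a in blobs(g)])
ts=[cv2.resize(cv2.imread('pics/c6s.png')[145:220,170:245],(395,395),interpolation=cv2.INTER_CUBIC),cv2.resize(im[119:189,224:294],(395,395),interpolation=cv2.INTER_CUBIC)]
cv2.imwrite('pics/c6v.png',np.hstack(ts))
E
```

```text
wood side ellipse ((204.19461059570312, 188.40171813964844), (21.43120002746582, 36.59015655517578), 87.31485748291016) [186 179  38  21 606]
saucer [0.53594669 0.04749938 0.018     ] wood (33.03289794921875, 33.74343490600586) [0.53700679 0.04859646 0.042     ]
[243.13333333 140.53333333] 15 [0.572 0.089 0.05 ] r 0.055 49.5
[273.16666667 140.66666667] 12 [0.571 0.007 0.05 ] r 0.053 -49.2
[281.375 161.375] 8 [ 0.513 -0.014  0.05 ] r 0.0658 -110.0
[244.2        168.73333333] 15 [0.494 0.087 0.05 ] r 0.0575 136.6
[273.08823529 169.55882353] 34 [0.491 0.008 0.05 ] r 0.0593 -138.9
[251.         169.66666667] 3 [0.491 0.069 0.05 ] r 0.0492 154.7
green [(array([332.90551181, 152.81889764]), np.int32(127), array([ 0.54200894, -0.1615433 ,  0.014     ]))]
```

View pics/c6v.png

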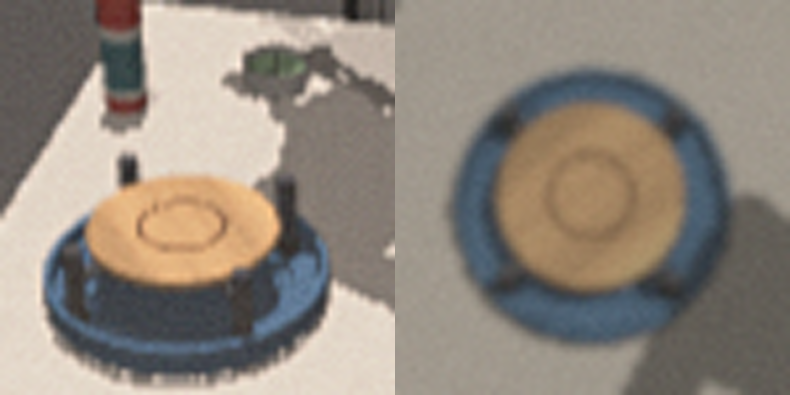

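The stand is level: the side ellipse is (204.2,188.4) with minor axis 21.4, against an expected level (205.1,188.0) and 20.5. The legs are at about 45° mod 90, but that is close to the arc end at about -39°, so I'll nudge about 4° more for margin.

Request:
arm_command --deltas '[[[0,3.7,0,0,0,0],[0,3.7,0,0,0,0],[0,3.7,0,0,0,0],[0,3.7,0,0,0,0],[0,3.6,0,0,0,0],[0,0,-3,0,0,0],[0,0,-3,0,0,0],[0,0,-2,0,0,0],[0,0,-1.5,0,0,0],[0,0,-0.6,0,0,0],[0,0,0,0,0,0]]]'

```text
t: 6.47
tool_pos: [0.4924, 0.0064, 0.0303]
orientation: [-2.897, -1.211, 0.004]
force: [0.0, 0.5, 0.0]
opening: 0.0232
gripper_force: 0.0
```

Request:
arm_command --deltas '[[[0,0,0,0,0,0],[0,0,0,0,0,0],[-0.15,0.15,0,0,0,-2],[-0.15,0.15,0,0,0,-2],[-0.15,0.16,0,0,0,-2],[0,0,0,0,0,0]]]' --gripper -0.62

```text
t: 6.97
tool_pos: [0.4906, 0.0099, 0.0332]
orientation: [2.959, 1.053, 0.003]
force: [0.5, -0.0, 0.2]
opening: 0.0176
gripper_force: 0.0
```

Request:
arm_command --deltas '[[[-0.14,0.16,0,0,0,-2],[-0.14,0.16,0,0,0,0],[0,0,0,0,0,0],[0,0,0,0,0,0]]]'

```text
t: 7.3
tool_pos: [0.4872, 0.013, 0.0322]
orientation: [2.976, 1.007, 0.002]
force: [0.1, -1.5, -0.2]
opening: 0.0175
gripper_force: 0.3
```

Request:
arm_command --deltas '[[[0.15,-0.15,0,0,0,0],[0,0,0,0,0,0],[0,0,1,0,0,0],[0,0,2,0,0,0],[0,0,3,0,0,0],[0,-2,3,0,0,0],[0,-4,1,0,0,0],[0,-4,0,0,0,0],[0,-4,0,0,0,0],[0,-4,0,0,0,0]]]' --gripper -0.5

```text
t: 8.13
tool_pos: [0.4884, -0.1703, 0.1332]
orientation: [2.975, 1.005, 0.002]
force: [0.2, 0.1, 0.0]
opening: 0.0231
gripper_force: 0.0
```

```bash
python3 snap.py c7
python3 - <<'E'
from h import *
im,b,w,wa,legs=look('c7b')
S=onz('top',b,.018); W=onz('top',w,.042)
print('saucer',S,'wood',wa,W)
for c,a in legs:
    P=onz('top',c,.05); print(c,a,P.round(3),'r',np.hypot(*(P-S)[:2]).round(4),np.degrees(np.arctan2(*(P-S)[1::-1])).round(1))
# candle from two views
s0=cv2.imread('pics/side0.png');h,s,v=hsv(s0);yy,xx=np.mgrid[:384,:512]
g=(np.hypot(xx-222,yy-157)<12)&(h>35)&(h<85)&(s>30)
for c,a in blobs(g): print('side green',c,a,onz('side',c,.015))
gl=(np.hypot(xx-192,yy-153)<25)&((h<8)|(h>172))&(s>110)
for c,a in blobs(gl): print('glue red',c,a,onz('side',c,.005))
print(monitor.read_state()['tool_pos'])
E
```

```text
wood side ellipse ((204.6387481689453, 188.68560791015625), (21.3298397064209, 36.81760787963867), 87.38294982910156) [187 179  37  21 609]
saucer [0.53590062 0.04764274 0.018     ] wood (33.0439338684082, 33.6224250793457) [0.53573992 0.04966431 0.042     ]
[244.33333333 140.        ] 15 [0.573 0.086 0.05 ] r 0.0535 45.9
[273.63636364 142.27272727] 11 [0.566 0.006 0.05 ] r 0.0514 -53.9
[281.5 159.3] 10 [ 0.519 -0.015  0.05 ] r 0.0646 -105.0
[243.75  167.875] 16 [0.497 0.088 0.05 ] r 0.0565 134.2
[278.  168.5] 10 [ 0.494 -0.005  0.05 ] r 0.0672 -128.5
[271.28571429 171.45714286] 35 [0.486 0.013 0.05 ] r 0.0604 -145.5
side green [221.88888889 156.91111111] 45 [ 0.54311095 -0.15996063  0.015     ]
glue red [191.82417582 143.56043956] 91 [ 0.66299986 -0.24329292  0.005     ]
glue red [193.33333333 164.66666667] 9 [ 0.61889177 -0.11504114  0.005     ]
[ 0.48802793 -0.17111783  0.132428  ]
```

The stand is still level, with its ellipse unchanged and its legs at about 41° mod 90, a few degrees past the drop. The two views agree on the tea light: (0.542,-0.161) and (0.543,-0.160). Next I grasp it with the closing axis perpendicular to the glue-stick direction.

Request:
arm_command --deltas '[[[1.8,0.4,0,0,0,-7],[1.8,0.4,0,0,0,0],[1.85,0.25,0,0,0,0],[0,0,-3,0,0,0],[0,0,-3,0,0,0],[0,0,-2.5,0,0,0],[0,0,-1.5,0,0,0],[0,0,-1,0,0,0],[0,0,0,0,0,0]]]' --gripper 0.5

```text
t: 9.03
tool_pos: [0.541, -0.156, 0.0193]
orientation: [-3.029, -0.822, 0.005]
force: [-0.4, 0.1, -0.3]
opening: 0.0696
gripper_force: 0.0
```

Run:
```python
from h import *
a=eyes.read_camera('side'); s=monitor.read_state(); print(s['tool_pos'],s['opening'])
cv2.imwrite('pics/c8v.png',cv2.resize(a[100:200,165:285],(600,500),interpolation=cv2.INTER_CUBIC))
```

```text
[ 0.54216762 -0.15671138  0.02109285] 0.06962432229793579
```

View pics/c8v.png

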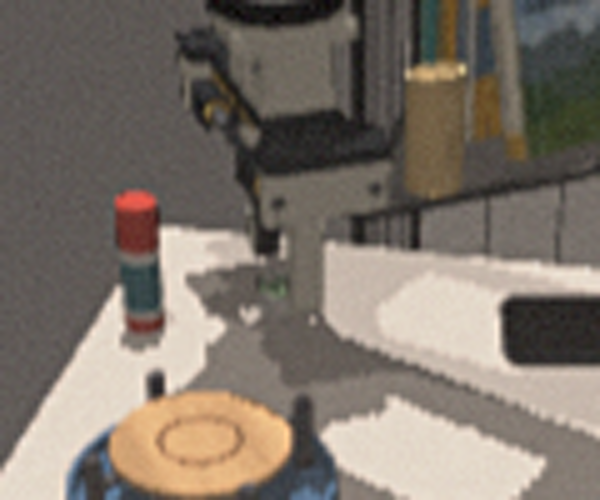

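The candle (crop (272,285)) sits between the two fingers, and the glue stick (140,265) is well clear. I'll descend, close gently and check.

Request:
arm_command --deltas '[[[0,-0.4,-0.6,0,0,0],[0,0,-0.6,0,0,0],[0,0,-0.3,0,0,0],[0,0,0,0,0,0]]]'

```text
t: 9.42
tool_pos: [0.5426, -0.162, 0.0064]
orientation: [-3.032, -0.82, 0.0]
force: [-0.2, -0.6, 0.1]
opening: 0.0702
gripper_force: 0.0
```

Request:
arm_command --deltas '[[[0,0,0,0,0,0],[0,0,0,0,0,0],[0,0,0,0,0,0],[0,0,0,0,0,0],[0,0,0,0,0,0],[0,0,0,0,0,0],[0,0,0,0,0,0],[0,0,0,0,0,0]]]' --gripper -0.5 --squeeze 6

```text
t: 10.08
tool_pos: [0.5429, -0.162, 0.0068]
orientation: [3.032, 0.821, 0.0]
force: [-0.2, -0.5, 0.9]
opening: 0.0372
gripper_force: 6.0
```

Request:
arm_command --deltas '[[[0,0,1,0,0,0],[0,0,2,0,0,0],[0,0,3,0,0,0],[0,1,3,0,0,0],[-0.1,2.5,0.5,0,0,0],[-0.1,3,0,0,0,0],[-0.1,3,0,0,0,0],[-0.1,3,0,0,0,0],[-0.1,3,0,0,0,0],[-0.1,3,0,0,0,0],[-0.1,2,0,0,0,0],[0,0.6,0,0,0,0]]]'

```text
t: 11.08
tool_pos: [0.5355, 0.052, 0.1024]
orientation: [-3.031, -0.825, -0.001]
force: [0.3, -0.3, -0.1]
opening: 0.0374
gripper_force: 6.0
```

Request:
arm_command --deltas '[[[0,0,-1.5,0,0,0],[0,0,-1,0,0,0],[0,0,-0.5,0,0,0],[0,0,0,0,0,0],[0,0,0,0,0,0]]]'

```text
t: 11.5
tool_pos: [0.5354, 0.0483, 0.0713]
orientation: [-3.033, -0.819, 0.002]
force: [0.4, -0.3, 0.1]
opening: 0.0374
gripper_force: 6.0
```

Run:
```python
from h import *
a=eyes.read_camera('side'); s=monitor.read_state(); print(s['tool_pos'],s['opening'],s['gripper_force'])
cv2.imwrite('pics/c9v.png',cv2.resize(a[135:225,160:260],(600,540),interpolation=cv2.INTER_CUBIC))
```

```text
[0.53586471 0.04836788 0.07182734] 0.03730786181395641 5.999688389347284
```

View pics/c9v.png

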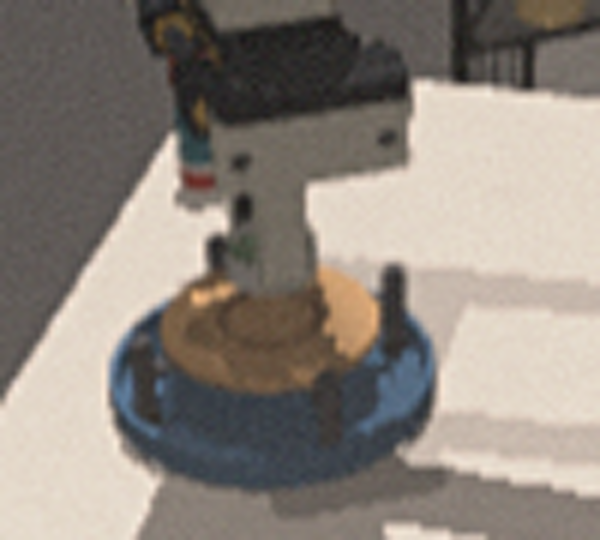

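The candle (green at (245,245)) is held above the ring at (272,322), and the stand is still level. Lowering slowly to contact.

Request:
arm_command --deltas '[[[0,0,-0.8,0,0,0],[0,0,-0.6,0,0,0],[0,0,-0.3,0,0,0],[0,0,-0.2,0,0,0],[0,0,-0.1,0,0,0],[0,0,0,0,0,0],[0,0,0,0,0,0]]]'

```text
t: 12.13
tool_pos: [0.5359, 0.049, 0.0517]
orientation: [3.032, 0.821, 0.0]
force: [-1.0, -0.9, 0.6]
opening: 0.0373
gripper_force: 6.0
```

Request:
arm_command --deltas '[[[0,0,-0.15,0,0,0],[0,0,0,0,0,0],[0,0,0,0,0,0]]]'

```text
t: 12.38
tool_pos: [0.5358, 0.049, 0.0502]
orientation: [3.032, 0.821, 0.0]
force: [0.5, 0.4, -0.4]
opening: 0.0372
gripper_force: 6.0
```

Request:
arm_command --deltas '[[[0,0,-0.1,0,0,0],[0,0,0,0,0,0],[0,0,0,0,0,0]]]'

```text
t: 12.63
tool_pos: [0.5357, 0.049, 0.0491]
orientation: [-3.032, -0.821, 0.0]
force: [1.1, -0.2, -0.1]
opening: 0.0373
gripper_force: 6.0
```

Request:
arm_command --deltas '[[[0,0,-0.1,0,0,0],[0,0,0,0,0,0],[0,0,0,0,0,0]]]'

```text
t: 12.88
tool_pos: [0.5361, 0.049, 0.0485]
orientation: [3.032, 0.821, 0.001]
force: [-0.1, -0.9, 2.6]
opening: 0.0369
gripper_force: 6.0
```

There is 2.6 N of upward contact, so the candle is seated. Releasing.

Request:
arm_command --deltas '[[[0,0,0,0,0,0],[0,0,0,0,0,0],[0,0,0,0,0,0],[0,0,0,0,0,0],[0,0,0,0,0,0],[0,0,1,0,0,0],[0,0,2,0,0,0],[0,0,3,0,0,0],[0,0,3,0,0,0],[0,0,3,0,0,0]]]' --gripper 0.2

```text
t: 13.72
tool_pos: [0.5354, 0.049, 0.17]
orientation: [-3.032, -0.821, 0.0]
force: [0.6, -0.4, -0.3]
opening: 0.0557
gripper_force: 0.0
```

Request:
arm_command --deltas '[[[0,-3,1,0,0,0],[0,-4,0,0,0,0],[0,-4,0,0,0,0],[0,-4,0,0,0,0],[-1,-4,0,0,0,0],[-1,-4,0,0,0,0],[0,0,0,0,0,0]]]'

```text
t: 14.3
tool_pos: [0.514, -0.1877, 0.1791]
orientation: [3.032, 0.812, -0.001]
force: [0.5, 0.1, 0.5]
opening: 0.0556
gripper_force: 0.0
```

```bash
python3 snap.py d1
python3 - <<'E'
from h import *
im,b,w,wa,legs=look()
h,s,v=hsv(im); yy,xx=np.mgrid[:384,:512]
g=(np.hypot(xx-259,yy-154)<16)&(h>30)&(h<85)&(s>25)
print('green',[(c,a,onz('top',c,.057)) for c,a in blobs(g)],'wood',onz('top',w,.042),'saucer',onz('top',b,.018))
a=cv2.imread('pics/d1s.png')
cv2.imwrite('pics/d1v.png',np.hstack([cv2.resize(x,(400,400),interpolation=cv2.INTER_CUBIC) for x in(a[145:220,170:245],im[119:189,224:294])]))
E
```

```text
wood side ellipse ((204.6390838623047, 188.3877410888672), (21.573062896728516, 36.562774658203125), 84.92173767089844) [187 179  37  21 442]
green [(array([257.72519084, 153.48091603]), np.int32(131), array([0.53446878, 0.0499391 , 0.057     ]))] wood [0.53551036 0.04916838 0.042     ] saucer [0.53596764 0.04729314 0.018     ]
```

View pics/d1v.png

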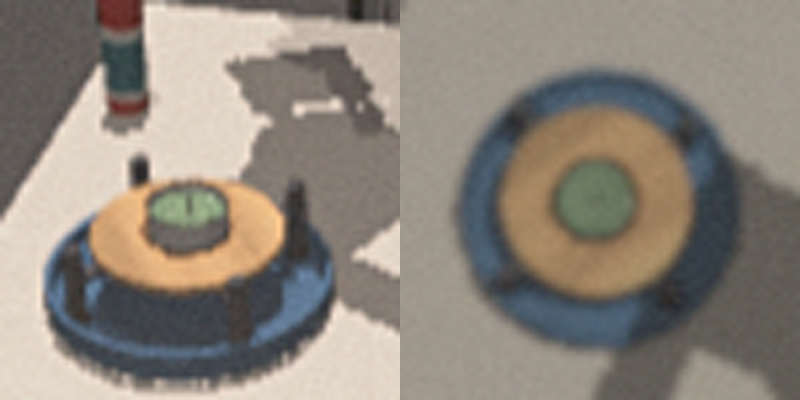

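The candle stands upright in the middle (side crop (188,215), top crop (596,200)), within about 1.5 mm of the wood centre. The stand is level and the gripper is clear.

```bash
python3 -c "
from plant import ticket; print(ticket.close_job())"
```

```text
the job is handed in; nothing more can be done
None
```

I turned the stand about 30° in its saucer until it sat level, then set the tea light upright within about 2 mm of the middle of its top and let go, and handed in the job at about 14.5 s; the hand-in call returned no verdict.

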